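# Arm the laser marker and hold a bur block home in its corner

## Robot

A 6-joint arm with a two-finger parallel gripper is mounted at the origin on a cart in front of the work surface, level with it; the furniture and walls round the work are solid. World frame = base frame: x ahead of the robot, y to its left, z up, the work surface at z = 0. Lengths are in m, angles in rad, forces in N, time in s.
With the tool pointing down it reaches from about 0.35 to 0.975 m from the base axis. Payload 4.9 kg.
Tool frame: the origin (TCP) lies on the centre line of the jaws, within the pads' length; the fingertips stand 25 mm ahead of it and the grasp point (between the pads) lies 6 mm ahead of it; z points along the fingers, y is the line along which they close (so a half turn about z gives the same grasp; the last joint's range is limited). The gripper opens to 85 mm and grips with 20 to 120 N. Pads are 22 mm wide; open, the fingers measure 114 mm over their backs; the gripper's body (76 mm by 85 mm) begins 54 mm behind the grasp point. The pads swing forward as they close: fully open they stand 13 mm farther back than shut.
Start: joints at [-1.332, 0.053, 1.613, -0, 1.476, -0.119], TCP at [0.219, -0.585, 0.256] pointing down, gripper open.
Joint ranges: [-3.01, 3.01], [-1.01, 2.22], [0.06, 2.58], [-1.02, 4.17], [0.09, 2.62], [-3.14, 3.14]. Speed limits (rad/s): [2.57, 2.57, 3.14, 3.14, 3.14, 3.14].

## Interface

Orientations are given as a unit quaternion [w, x, y, z].
In Python, from plant import state, grab_frame, get_calibration, job gives the robot as it stands. The module is installed in compiled form; this text tells all that it offers.
- The arm moves only by the tool move_arm, never from a script. Its argument "targets" is a list that holds one entry, the list of rows, each a list of 5 numbers: the opening in per cent of the stroke, from 0 (shut) to 100 (fully open), then the shift along the tool's x, y, z as a fraction of full scale, then the turn about the tool's z as a fraction of full scale. A call has 1 to 5 rows; each row shifts and turns the commanded pose from where the row before left it, along the tool's axes as they then stand; what a row does not reach is not made up. Full scale, the value 1, is 0.6 m for a shift and 6 degrees for a turn. A row lasts 1/12 s, in which the tool goes at most 41.7 mm and 7.16 degrees, less where a joint would pass 70% of its speed; a pose out of reach is approached as far as the arm can. A call with a number of a shift or a turn outside -1 to 1 is refused whole. A call with a gripper value outside its range is refused whole. The fingers move at their own pace and stop on an object; the grip force is fixed at half the most. Time passes only in rows, so rows that do not move let the fingers close. It gives the time, the measured TCP pose, the force, the opening and the grip force at its end, in the units of the state.
- state(): the state, without advancing time (a new reading comes with each control period).
- grab_frame(name): name is "scene" or "top" or "wrist"; returns the picture (480x640x3 uint8, red, green, blue); there is no depth.
- get_calibration(name): a dict with "vertical_fov" (degrees; the focal length in pixels is half the picture's height over the tangent of half this angle, whatever the lens; pixels are square), "cx", "cy" (the principal point, pixels), "R" (3x3) and "t" (3): a world point X has camera coordinates R X + t. Camera axes: x right, y down, z forward; pixel columns grow to the right and rows downward; lengths in m; the calibration is good to about 2 mm. A picture is of the moment at which its call begins: read the wrist's pose just before it. get_calibration takes no time and is no camera call; for the wrist camera it gives the pose at the moment of the call.
- job.job_done(): hands the job in; it is judged then, once.
The state is a dict: "time": time; "joint_pos": joint angles; "joint_vel": joint speeds; "joint_efforts": joint torques, N m; "tool_pos": TCP position; "tool_rot": TCP orientation; "contact_force": force on the tool from outside, world axes, zero at the start; "ft_torque": the same for the moment, N m; "gripper_width": opening from 0.0 (shut) to 1.0 (fully open); "grasp_force": force on a finger pad.
Only numpy, scipy, OpenCV 4.12 (cv2) and the standard library are available. Lean on these libraries where they do the work, as an engineer would, in place of code of your own. Each camera call takes 0.05 s, during which the arm holds its last target. There are 200 camera calls.

## Task

Arm the bench laser marker and hold a bur block in place for marking: lift the key out of its stand, push it fully down into the marker's key switch and turn it clockwise (seen from above) to its stop, leaving the key in. Then bring the bur block onto the marker's table and press it into the corner, flat on the table, a long side flush against the long fence and an end flush against the end fence at the same time, so that both spring interlock pins are pushed in; the marker fires only while it is held there, so finish while still holding the block against both fences and do not let go. Leave the tape dispenser, the yellow tub and the carton where they are.

Things in the scene. Friction and masses are not known exactly. Their poses are not given: they have to be found in the camera images.
- marker: The laser marker, fixed: white housing 200 (x) x 150 (y) x 80 mm high with an aluminium table plate 130 x 142 mm on top (surface at z = 84 mm, from x = -35 to +95 mm). Origin: centre of the underside; x to its rear (away from the robot), y to its left, z up. Key switch on top at the front left (x = -64, y = +38 mm); fenced corner at the rear right of the table.
- corner_home (a point): Point on the table surface where the centre of the bur block's underside lies when the block is home in the corner (marker x = +40, y = -27, z = 84 mm). Axes as the marker's: push the block along +x onto the end fence and along -y onto the long fence; the fence faces lie 32 mm (+x) and 21 mm (-y) from here. A block borne down hard on the table drags: keep it just resting.
- fence_long: The long fence: steel bar 56 mm long (along the marker's x), 12 mm thick, 12 mm high, fixed on the table. Origin: on the table, in the middle of the face that looks to +y (marker x = +40, y = -48 mm).
- fence_end: The end fence: steel bar 40 mm long (along the marker's y), 12 mm thick, 12 mm high, fixed on the table. Origin: on the table, in the middle of the face that looks to -x (marker x = +72, y = -27 mm). Between the two fences the corner is left open. Friction at the long fence and the table takes part of the push: some 15 N towards this fence and 10 N towards the long one seat the block well.
- pin_long (a joint): Interlock pin in the middle of the long fence, 6 mm above the table, round-nosed, 7 mm thick: stands 5 mm proud of the fence at 0 and slides in against a spring; about 0.0045 to 0.005 m when flush with the fence. The spring gives 1.2 N at 0, 3.2 N when flush, and pushes a released block away.
- pin_end (a joint): The same kind of pin in the middle of the end fence, with the same values.
- key_switch (a joint): Turning cylinder of the key switch, rad: 0 = off (as found), grows clockwise seen from above to its stop at 1.05 (60 degrees) = armed. Turns about the vertical with light friction (0.03 N m), only by the key, and stays where it is left. The key has about 0.2 rad of play in the slot either way, so turn the key about 0.25 rad further than the cylinder must turn.
- key_slot (a point): Centre of the mouth of the key slot on the cylinder's face, 86 mm above the worktop. The slot is 12 mm long along this frame's x, 6 mm wide along its y, 22 mm deep, vertical, with chamfered mouth; the frame turns with the cylinder and at 0 its x is the marker's x. A round bezel of 33 mm diameter stands 1 mm above the face.
- key: The key, upright in its stand at first; 60 mm tall, 35 g. Origin: centre of the blade's tip, z up to the grip. Blade 10 (x) x 4 mm (y), z = 0 to 20 mm, lowest 4 mm slimmer (7 x 2.6 mm); collar of 18 mm diameter, z = 20 to 23 mm, lands on the switch's face when the key is fully in; neck 9.6 mm; black plastic grip 28 (x) x 10 mm (y), z = 30 to 60 mm. Fits either way round.
- key_stand: The key's stand, fixed to the worktop: black foot 70 (x) x 52 (y) x 8 mm with a grey socket 36 x 26 mm up to z = 30 mm. Origin: centre of the underside. The key hangs in its slot (12.6 x 6.6 mm, along the stand's x) with the tip 10 mm above the worktop; it lifts straight out. The pouch sealer behind it and the block begins at about world x = 0.50 and is 0.23 m high.
- bur_block: Aluminium bur block 64 (x) x 42 (y) x 44 mm high, with small dental burs standing 11 mm out of its top; its uppermost 6 mm are set in by 2 mm all round. 0.2 to 0.35 kg. Origin: centre of the underside, z up. Stands on the worktop at first. Either long side may go to the long fence. Held across its width with the fingertips above the 12 mm fences it clears them.
- tape_dispenser: Bystander: black desk tape dispenser, 140 x 52 x 78 mm, left of the key stand, beside the drawer tower (0.6 m high; it begins at about world x = 0.45, y = 0.39). Origin: centre of the underside.
- yellow_tub: Bystander: round yellow tub, 89 mm across, 52 mm high, on the worktop near the right front. Origin: centre of the underside.
- roll_box: Bystander: small white carton, 60 x 101 x 56 mm, behind the marker. Origin: centre of the underside.

How it is judged:
On the way, in this order (a step that is already met when the one before it is completed fails the run):
1. the key is fully down in the key switch (z of key in the frame of key_slot below -0.016 m and horizontal distance between key and key_slot below 0.004 m and angle between key's own z axis and vertical below 0.12 rad), for 0.1 s.
2. the switch is turned to armed with the key in it (all of step 1 and value of joint key_switch above 0.9 rad), for 0.2 s.
3. the bur block is pressed home against both fences, both pins in (value of joint each of pin_long, pin_end above 0.003 m and contact force between bur_block and fence_long above 0.8 N and contact force between bur_block and fence_end above 0.8 N and angle between the x axis of bur_block and the x axis of corner_home, either way round below 0.05 rad and angle between bur_block's own z axis and vertical below 0.06 rad and distance between bur_block and corner_home below 0.005 m and z of bur_block in the frame of corner_home between -0.003 and 0.003 m and contact force between the fingers and bur_block above 0.8 N), for 0.3 s.
At the end, for the whole second after the job is handed in: For the last second the fingers press the block home: over 0.8 N on it and on each fence, both pins in over 3 mm, square within 0.05 rad, upright within 0.06, flat within 3 mm, within 5 mm of corner_home, at rest; key over 16 mm deep, upright, within 4 mm of the axis; cylinder past 0.90 rad (all of step 2 and all of step 3 and linear speed of bur_block below 0.02 m/s); the arm keeps its last pose, push and grip.
It fails at once if the tape dispenser is moved more than 20 mm (distance of tape_dispenser from where it was at the start of the episode above 0.02 m).
It fails at once if the yellow tub is moved more than 20 mm (distance of yellow_tub from where it was at the start of the episode above 0.02 m).
It fails at once if the carton is moved more than 20 mm (distance of roll_box from where it was at the start of the episode above 0.02 m).
It also fails if it takes over 67 s, if anything falls off the work surface, if the arm or the gripper's body presses on something with over 40 N, if the wrist force passes 120 N, or if a joint passes its speed limit or range.

## Working session

There is one attempt and no reset: what is moved stays moved. The work goes in short steps, Python scripts to look and compute and a tool call to move; the robot and the scene stay as the last step left them, time stands still between calls to the robot, and variables do not carry over. Pictures are saved under pics/ and viewed, at most 13 in all, crops included, and the job is handed in when it is done.

Besides the shell and the picture viewer there is one more tool, called after "Emit:" as name(argument=value, ...) on one line, values as JSON. move_arm: Moves the arm, as the interface text tells. Shift numbers are shares of 0.6 m and turn numbers shares of 6 degrees, none past 1 either way. Its arguments: {"type":"object","properties":{"targets":{"type":"array"}},"required":["targets"]}

```bash
mkdir -p pics
cat > h.py <<'E'
import numpy as np, cv2
from plant import state, grab_frame, get_calibration, job
def save(n,f): 
    im=grab_frame(n); cv2.imwrite(f'pics/{f}.png',im[:,:,::-1]); return im
def ray(c,u,v):
    f=240/np.tan(np.radians(c['vertical_fov'])/2)
    R=np.array(c['R']);t=np.array(c['t'])
    d=R.T@np.array([(u-c['cx'])/f,(v-c['cy'])/f,1]); return -R.T@t,d
def onz(c,u,v,z):
    o,d=ray(c,u,v); return o+d*(z-o[2])/d[2]
def proj(c,X):
    f=240/np.tan(np.radians(c['vertical_fov'])/2)
    p=np.array(c['R'])@np.array(X)+np.array(c['t']); return c['cx']+f*p[0]/p[2],c['cy']+f*p[1]/p[2]
E
python3 - <<'E'
from h import *
save('scene','s0');save('top','t0')
for n in('scene','top','wrist'):
    c=get_calibration(n);R=np.array(c['R']);print(n,c['vertical_fov'],c['cx'],c['cy'],-R.T@c['t'],R[2])
s=state();print(s['tool_pos'],s['tool_rot'],s['time'])
E
```

```text
scene 42.72837930068206 329.503489809267 237.4693549452716 [ 0.64677799 -0.78112372  1.52036953] [-0.09261317  0.48197759 -0.87127516]
top 53.63078744107306 324.99654521387805 241.21975914173555 [0.40458092 0.01724617 1.24728225] [ 0.07860411 -0.01468226 -0.99679779]
wrist 58.38823691759402 319.60179725901935 236.93317208114726 [ 0.28140742 -0.56010986  0.37322763] [-0.25324798 -0.09364222 -0.96285855]
[ 0.21875237 -0.58490812  0.2551735 ] [-9.53652342e-04  9.84039713e-01  1.77946423e-01 -6.55219608e-05] 0.1
```

View pics/t0.png

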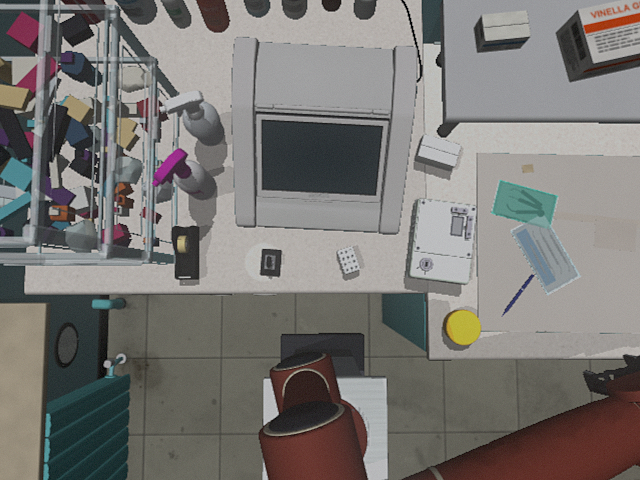

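View pics/s0.png

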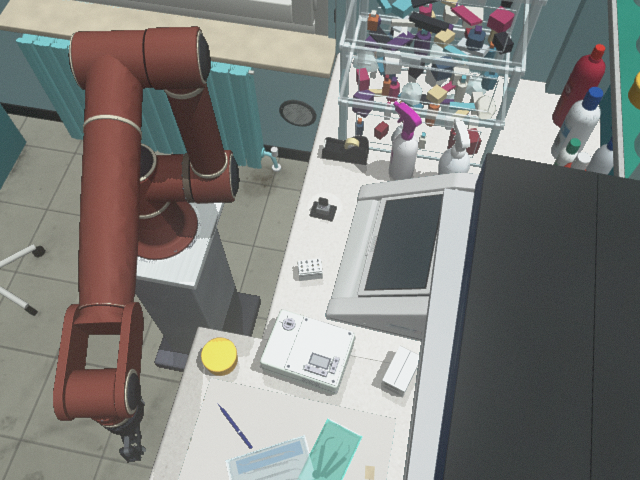

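Top view: the marker is at about (443,240), with its switch at (425,265). The key stand is at (270,262), the block at (348,261), the tub at (463,327) and the dispenser at (187,253). The scene view agrees.

Run:
```python
from h import *
t=get_calibration('top');s=get_calibration('scene');np.set_printoptions(precision=4,suppress=True)
for n,a,z in [('stand',(270,262),.03),('block',(348,261),.05),('switch',(425,265),.086),('mk',(443,240),.08),('tub',(463,327),.052),('disp',(187,253),.05)]: print(n,onz(t,*a,z))
for n,a,z in [('stand',(323,207),.03),('block',(309,268),.05),('switch',(288,323),.086),('tub',(219,355),.052)]: print(n,onz(s,*a,z))
# marker top outline, top view
im=grab_frame('top'); cv2.imwrite('pics/crop.png',cv2.vconcat([cv2.resize(im[190:300,400:490],None,fx=4,fy=4,interpolation=2)])[:,:,::-1])
```

```text
stand [0.4476 0.1402 0.03  ]
block [ 0.4488 -0.0583  0.05  ]
switch [ 0.4371 -0.2448  0.086 ]
mk [ 0.4989 -0.2921  0.08  ]
tub [ 0.2828 -0.3447  0.052 ]
disp [0.4701 0.3467 0.05  ]
stand [0.4507 0.1381 0.03  ]
block [ 0.4548 -0.0704  0.05  ]
switch [ 0.4403 -0.2473  0.086 ]
tub [ 0.2867 -0.3502  0.052 ]
```

View pics/crop.png

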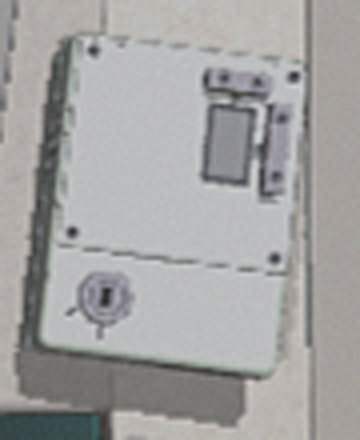

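Emit:
move_arm(targets=[[[100,0.056,-0.031,0,0],[100,0.056,-0.031,0,0],[100,0.056,-0.031,0,0],[100,0.056,-0.031,0,0],[100,0.056,-0.031,0,0]]])

```text
time: 0.57
tool_pos: [0.3443, -0.4379, 0.2559]
tool_rot: [-0.0, 0.984, 0.178, -0.0]
contact_force: [1.8, 0.3, -0.3]
gripper_width: 0.995
grasp_force: 0.0
```

Emit:
move_arm(targets=[[[100,0.056,-0.031,0,0],[100,0.056,-0.031,0,0],[100,0.056,-0.031,0,0],[100,0.056,-0.031,0,0],[100,0,0,0,0]]])

```text
time: 0.98
tool_pos: [0.4465, -0.318, 0.256]
tool_rot: [-0.001, 0.983, 0.181, 0.001]
contact_force: [0.1, -0.9, 0.0]
gripper_width: 0.995
grasp_force: 0.0
```

Run:
```python
from h import *
import json
c=get_calibration('wrist');save('wrist','w1');json.dump({k:np.array(v).tolist() for k,v in c.items()},open('w1.json','w'))
```

```text
(no output)
```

View pics/w1.png

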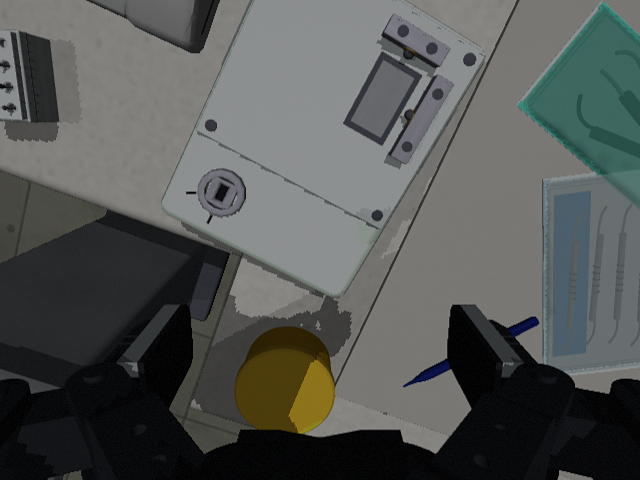

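The wrist view shows the slot at (222,193), three of the table's bolts at (211,125), (377,216) and (470,59), and the fences at upper right.

Run:
```python
from h import *
import json
np.set_printoptions(precision=4,suppress=True)
c=json.load(open('w1.json'));im=cv2.imread('pics/w1.png',0)
def blob(u,v,r,th):
    p=im[v-r:v+r+1,u-r:u+r+1]; n,l,s,ce=cv2.connectedComponentsWithStats((p<th).astype(np.uint8))
    k=1+np.argmin(np.hypot(*(ce[1:]-r).T)+100*(s[1:,4]<15)); return ce[k]+[u-r,v-r],s[k,4]
P=[]
for u,v,z,th in [(211,125,.084,110),(377,216,.084,110),(470,59,.084,110),(222,193,.086,50)]:
    b,a=blob(u,v,10,th); X=onz(c,*b,z);P.append(X); print(b,a,X)
P=np.array(P)[:,:2]
y=P[0]-P[1];x=P[2]-P[1];print('len',np.linalg.norm(y),np.linalg.norm(x))
yawy=np.arctan2(-y[0],y[1]);yawx=np.arctan2(x[1],x[0]);print(np.degrees([yawy,yawx]))
yaw=(yawy+yawx)/2;R=np.array([[np.cos(yaw),-np.sin(yaw)],[np.sin(yaw),np.cos(yaw)]])
tc=(P[0]+P[2])/2; o=tc-R@[.03,0]; print('marker',o,'slot model',o+R@[-.064,.038],'home',o+R@[.04,-.027])
for n,q in [('fence_long',[.04,-.048]),('fence_end',[.072,-.027])]: print(n,proj(c,[*(o+R@q),.096]))
```

```text
[210.561  124.9756] 123 [ 0.4789 -0.2276  0.084 ]
[376.7455 215.1364] 110 [ 0.462  -0.3527  0.084 ]
[469.1857  59.0357] 140 [ 0.5753 -0.3678  0.084 ]
[221.1608 192.2727] 143 [ 0.4394 -0.2477  0.086 ]
len 0.12618865529034934 0.11429897020993111
[-7.6958 -7.624 ]
marker [ 0.4973 -0.2937] slot model [ 0.439  -0.2475] home [ 0.5334 -0.3258]
fence_long (np.float64(413.15257301988254), np.float64(115.48574755676592))
fence_end (np.float64(411.5825028551052), np.float64(49.350171761972575))
```

Emit:
move_arm(targets=[[[100,0.006,-0.021,-0.002,-1],[100,0.008,-0.021,-0.002,-1],[100,0.01,-0.02,-0.002,-1],[100,0.012,-0.019,-0.002,-1],[100,0.014,-0.017,-0.002,-1]]])

```text
time: 1.45
tool_pos: [0.4363, -0.2566, 0.262]
tool_rot: [-0.0, 0.904, 0.428, -0.0]
contact_force: [-0.3, 0.2, 1.7]
gripper_width: 1.003
grasp_force: 0.0
```

Emit:
move_arm(targets=[[[100,0.016,-0.015,-0.002,-1],[100,0.018,-0.014,-0.002,-1],[100,0.019,-0.012,-0.002,-1],[100,0.02,-0.01,-0.002,-1],[100,0.021,-0.008,-0.002,-1]]])

```text
time: 1.87
tool_pos: [0.431, -0.1896, 0.2681]
tool_rot: [-0.0, 0.762, 0.648, -0.0]
contact_force: [0.0, -0.7, -0.3]
gripper_width: 0.999
grasp_force: 0.0
```

Emit:
move_arm(targets=[[[100,0.022,-0.005,-0.002,-1],[100,0.022,-0.003,-0.002,-1],[100,0.022,-0.001,-0.002,-1],[100,0.022,0.002,-0.002,-1],[100,0.022,0.004,-0.002,-1]]])

```text
time: 2.28
tool_pos: [0.4265, -0.1231, 0.2741]
tool_rot: [-0.0, 0.569, 0.823, -0.0]
contact_force: [0.6, -0.3, 0.3]
gripper_width: 0.996
grasp_force: 0.0
```

Emit:
move_arm(targets=[[[100,0.021,0.006,-0.002,-1],[100,0.021,0.008,-0.002,-1],[100,0.02,0.01,-0.002,-1],[100,0.018,0.012,-0.002,-1],[100,0.017,0.014,-0.002,-1]]])

```text
time: 2.7
tool_pos: [0.4206, -0.0572, 0.2801]
tool_rot: [-0.0, 0.336, 0.942, -0.0]
contact_force: [0.5, 0.2, 1.3]
gripper_width: 1.0
grasp_force: 0.0
```

Emit:
move_arm(targets=[[[100,0.015,0.016,0,-1],[100,0.014,0.018,0,-1],[100,0.012,0.019,0,-1],[100,0.01,0.02,0,-1],[100,0.008,0.021,0,-1]]])

```text
time: 3.12
tool_pos: [0.4153, 0.0098, 0.2801]
tool_rot: [-0.0, 0.081, 0.997, -0.0]
contact_force: [0.5, -1.1, -0.2]
gripper_width: 0.998
grasp_force: 0.0
```

Emit:
move_arm(targets=[[[100,0.005,0.022,0,-1],[100,0,0,0,0],[100,0,0,0,0]]])

```text
time: 3.37
tool_pos: [0.4147, 0.0232, 0.2801]
tool_rot: [-0.0, 0.032, 1.0, -0.0]
contact_force: [0.3, 0.4, -0.4]
gripper_width: 0.999
grasp_force: 0.0
```

Run:
```python
from h import *
import json
c=get_calibration('wrist');save('wrist','w2');json.dump({k:np.array(v).tolist() for k,v in c.items()},open('w2.json','w'))
print(state()['joint_pos'])
```

```text
[-1.24031820e-01 -4.97951604e-01  2.03975010e+00 -6.06555747e-04
  1.59997400e+00 -1.63096533e+00]
```

View pics/w2.png

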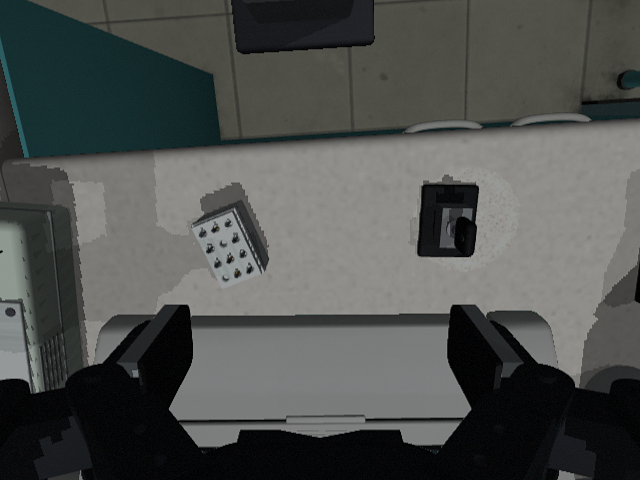

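The block is at about (228,247) with its long axis tilted. The stand foot spans (419–479, 184–257), and the key grip is at (465,236).

Run:
```python
import cv2
im=cv2.imread('pics/w2.png')
a=cv2.resize(im[170:300,180:280],None,fx=4,fy=4,interpolation=2);b=cv2.resize(im[170:300,405:500],None,fx=4,fy=4,interpolation=2)
b=cv2.convertScaleAbs(b,alpha=1.8,beta=10)
cv2.imwrite('pics/c2.png',cv2.hconcat([a,b]))
```

```text
(no output)
```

View pics/c2.png

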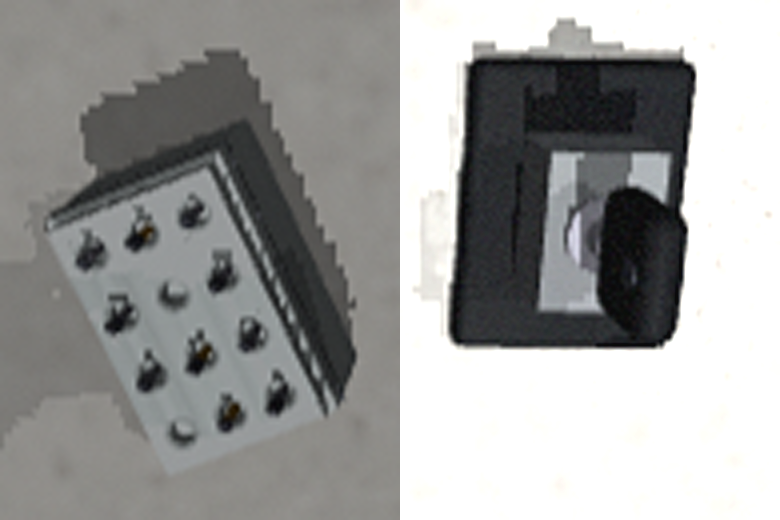

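Run:
```python
from h import *
import json
np.set_printoptions(precision=4,suppress=True)
c=json.load(open('w2.json'))
def quad(n,px,z):
    P=np.array([onz(c,*p,z)[:2] for p in px]);e=np.roll(P,-1,0)-P
    print(n,P.mean(0),np.linalg.norm(e,axis=1),np.degrees(np.arctan2(e[:,1],e[:,0])))
quad('block',[(193,228),(233,211.25),(260.5,273),(223,288)],.044)
quad('foot',[(422,185.5),(478.25,186),(472,256.5),(418,256)],.008)
P=[onz(c,*p,.03)[:2] for p in [(443.25,208),(472.5,208),(440,247.5)]];print('socket',(P[1]+P[2])/2,P)
t=get_calibration('top'); 
for X in [(.449,.14,.07),(.45,.14,.008)]: print(proj(c,X),proj(t,X))
```

```text
block [ 0.4512 -0.0584] [0.0378 0.0592 0.0366 0.0592] [ 109.057    17.2858  -70.8919 -161.5526]
foot [0.4467 0.1411] [0.0513 0.0676 0.0515 0.0676] [ 85.8703  -3.0132 -94.1562 176.7928]
socket [0.4471 0.1424] [array([0.4284, 0.1309]), array([0.43  , 0.1563]), array([0.4643, 0.1284])]
(np.float64(468.276467240358), np.float64(242.922949713687)) (np.float64(268.4718459838582), np.float64(260.857365997509))
(np.float64(446.2727942764011), np.float64(225.27294286566092)) (np.float64(270.95412249166264), np.float64(261.36396521985927))
```

Emit:
move_arm(targets=[[[60,-0.01,0.05,0,0],[60,-0.01,0.05,0,0],[60,-0.01,0.05,0,0],[60,-0.011,0.05,0,0],[60,0,0,0,0]]])

```text
time: 3.83
tool_pos: [0.4475, 0.1444, 0.2801]
tool_rot: [-0.0, 0.03, 1.0, 0.001]
contact_force: [-0.9, -0.2, 0.2]
gripper_width: 0.596
grasp_force: 0.0
```

Emit:
move_arm(targets=[[[60,0,0,0.05,0],[60,0,0,0.05,0],[60,0,0,0.05,0],[60,0,0,0.05,0],[60,0,0,0.05,0]]])

```text
time: 4.25
tool_pos: [0.4468, 0.1405, 0.129]
tool_rot: [0.0, 0.032, 0.999, -0.0]
contact_force: [-0.2, -0.3, 0.6]
gripper_width: 0.601
grasp_force: 0.0
```

Emit:
move_arm(targets=[[[60,0,0,0,0],[60,0,0,0,0]]])

```text
time: 4.42
tool_pos: [0.4456, 0.1407, 0.1289]
tool_rot: [-0.002, 0.032, 0.999, -0.001]
contact_force: [0.6, -0.1, 0.4]
gripper_width: 0.598
grasp_force: 0.0
```

Run:
```python
from h import *
import json
s=state();print(s['tool_pos'],s['tool_rot'])
c=get_calibration('wrist');save('wrist','w3');json.dump({k:np.array(v).tolist() for k,v in c.items()},open('w3.json','w'))
```

```text
[0.44558673 0.14068906 0.1288733 ] [-2.10418025e-03  3.17132859e-02  9.99494630e-01 -5.69503561e-04]
```

View pics/w3.png

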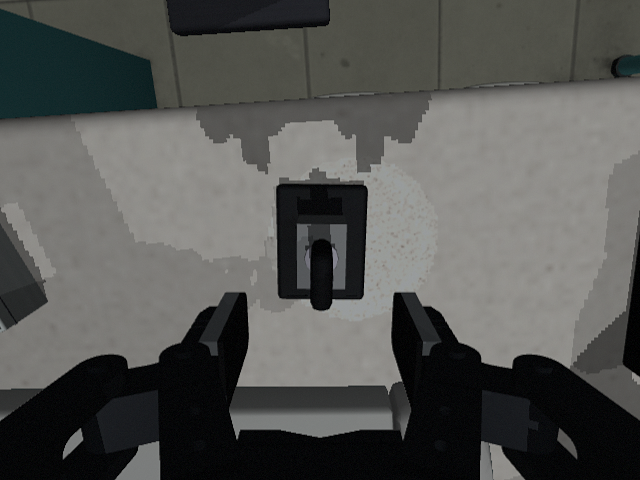

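The key is centred between the fingers at column 321. I'll check its x from the foot corners, (277,185) to (363,298).

Run:
```python
from h import *
import json
c=json.load(open('w3.json'))
P=np.array([onz(c,*p,.008)[:2] for p in [(277,185),(366.5,185),(364,298),(279,298)]]);print(P.mean(0),P)
for z in(.07,.055):print(proj(c,(.447,.1415,z)),proj(c,(.447-.014,.1415,z)),proj(c,(.447+.014,.1415,z)))
```

```text
[0.44626608 0.14238998] [[0.41068734 0.11962951]
 [0.41385034 0.1695458 ]
 [0.48185919 0.16567586]
 [0.47866747 0.11470876]]
(np.float64(319.9668414385593), np.float64(284.51161578133923)) (np.float64(317.9146564596045), np.float64(254.3019191997697)) (np.float64(321.9405748551065), np.float64(313.56644673384017))
(np.float64(320.0230048850775), np.float64(272.78285595508413)) (np.float64(318.12011027140437), np.float64(244.53932427232976)) (np.float64(321.85822338800074), np.float64(300.0219114233412))
```

Emit:
move_arm(targets=[[[60,-0.001,0.002,0.03,0],[60,0,0,0.03,0],[60,0,0,0.028,0],[60,0,0,0.02,0],[60,0,0,0,0]]])

```text
time: 4.88
tool_pos: [0.4476, 0.1428, 0.0658]
tool_rot: [-0.0, 0.031, 1.0, -0.0]
contact_force: [-0.2, -0.7, 0.0]
gripper_width: 0.599
grasp_force: 0.0
```

Emit:
move_arm(targets=[[[0,0,0,0,0],[0,0,0,0,0],[0,0,0,0,0],[0,0,0,0,0],[0,0,0,0,0]]])

```text
time: 5.3
tool_pos: [0.4489, 0.1429, 0.0676]
tool_rot: [0.002, 0.03, 1.0, -0.0]
contact_force: [-0.1, -3.5, 6.0]
gripper_width: 0.102
grasp_force: 60.3
```

Emit:
move_arm(targets=[[[0,0,0,0,0],[0,0,0,0,0],[0,0,0,0,0],[0,0,0,0,0],[0,0,0,0,0]]])

```text
time: 5.72
tool_pos: [0.4488, 0.1429, 0.0675]
tool_rot: [0.002, 0.03, 1.0, -0.0]
contact_force: [-0.6, -2.6, 6.5]
gripper_width: 0.105
grasp_force: 60.3
```

Emit:
move_arm(targets=[[[0,0,0,-0.02,0],[0,0,0,-0.04,0],[0,0,0,-0.05,0],[0,0,0,-0.05,0],[0,0,0,-0.04,0]]])

```text
time: 6.13
tool_pos: [0.4477, 0.1434, 0.1882]
tool_rot: [0.001, 0.031, 1.0, 0.0]
contact_force: [0.7, -0.5, -0.4]
gripper_width: 0.105
grasp_force: 59.3
```

Emit:
move_arm(targets=[[[0,-0.003,-0.06,0,0],[0,-0.003,-0.065,0,0],[0,-0.003,-0.065,0,0],[0,-0.003,-0.065,0,0],[0,-0.003,-0.065,0,0]]])

```text
time: 6.55
tool_pos: [0.4443, -0.0505, 0.1861]
tool_rot: [0.001, 0.03, 1.0, 0.0]
contact_force: [0.4, -0.1, -0.2]
gripper_width: 0.105
grasp_force: 59.4
```

Emit:
move_arm(targets=[[[0,-0.003,-0.065,0,0],[0,-0.002,-0.065,0,0],[0,-0.002,-0.065,0,0],[0,-0.002,-0.065,0,0],[0,-0.002,-0.06,0,0.66]]])

```text
time: 6.97
tool_pos: [0.4391, -0.2432, 0.186]
tool_rot: [0.001, 0.066, 0.998, -0.0]
contact_force: [1.1, -0.4, -1.1]
gripper_width: 0.1
grasp_force: 59.4
```

Emit:
move_arm(targets=[[[0,0,0,0,0],[0,0,0,0,0],[0,0,0,0,0]]])

```text
time: 7.22
tool_pos: [0.4393, -0.2407, 0.1854]
tool_rot: [-0.0, 0.065, 0.998, 0.0]
contact_force: [0.5, -0.0, -0.6]
gripper_width: 0.107
grasp_force: 59.4
```

Run:
```python
from h import *
import json
s=state();print(s['tool_pos'],s['tool_rot'],s['gripper_width'])
r=s['tool_rot'];yaw=2*np.arctan2(r[2],r[1]);print(np.degrees(yaw))
c=get_calibration('wrist');a=save('wrist','w4');json.dump({k:np.array(v).tolist() for k,v in c.items()},open('w4.json','w'))
b=save('top','t4');s_=save('scene','s4')
T=np.array(s['tool_pos']);t=get_calibration('top');sc=get_calibration('scene')
for z in (.19-.008,): pass
tip=T-[0,0,.057];print('tip',proj(c,tip),'slot w',proj(c,(.4392,-.2476,.086)),'top',proj(t,(.4392,-.2476,.086)),'scene',proj(sc,tip),proj(sc,(.4392,-.2476,.086)))
u,v=map(int,proj(sc,tip));s2=cv2.resize(s_[v-40:v+40,u-40:u+40],None,fx=5,fy=5,interpolation=2)
u,v=map(int,proj(c,tip));print(u,v);a2=cv2.resize(a[max(0,v-100):v+100,u-100:u+100],(400,400),interpolation=2)
cv2.imwrite('pics/c4.png',cv2.hconcat([s2,a2])[:,:,::-1])
```

```text
[ 0.43933497 -0.24069487  0.18541713] [-5.93313756e-05  6.50558624e-02  9.97881516e-01  4.60121156e-04] 0.10732572545432309
172.5398779759348
tip (np.float64(317.8552070356655), np.float64(282.7407670256303)) slot w (np.float64(305.2935283868516), np.float64(254.4708847304432)) top (np.float64(426.1081080863528), np.float64(264.1327147595169)) scene (np.float64(287.26534875136673), np.float64(313.97355530467206)) (np.float64(287.5611771439404), np.float64(323.01962552956155))
317 282
```

View pics/c4.png

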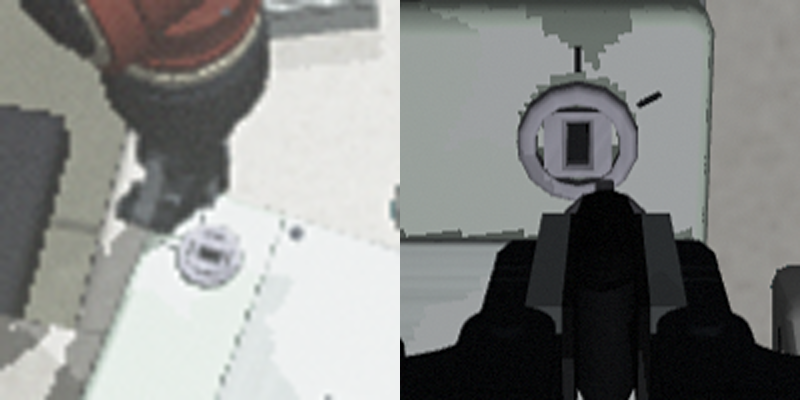

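Wrist crop: the slot is at full-frame (305.5,253), as predicted. The key tip is at (319.5,275), concentric with the tool to about 0.6 mm. It needs to move 7 mm to −y and then go down.

Emit:
move_arm(targets=[[[0,0,-0.012,0,0.03],[0,0,0,0.02,0],[0,0,0,0.02,0],[0,0,0,0.015,0],[0,0,0,0,0]]])

```text
time: 7.78
tool_pos: [0.4368, -0.2467, 0.1486]
tool_rot: [-0.003, 0.067, 0.998, 0.002]
contact_force: [0.3, -0.7, -0.7]
gripper_width: 0.106
grasp_force: 59.4
```

Run:
```python
from h import *
s=state();print(s['tool_pos']);c=get_calibration('wrist');a=save('wrist','w5')
T=np.array(s['tool_pos']);tip=T-[0,0,.0575]
print(proj(c,tip),proj(c,(.4390,-.2476,.086)))
cv2.imwrite('pics/c5.png',cv2.resize(a[190:350,240:400],None,fx=3,fy=3,interpolation=2)[:,:,::-1])
```

```text
[ 0.43677816 -0.24671432  0.14862793]
(np.float64(317.52589088801733), np.float64(282.99938102031655)) (np.float64(316.26998312341806), np.float64(283.6486938050704))
```

View pics/c5.png

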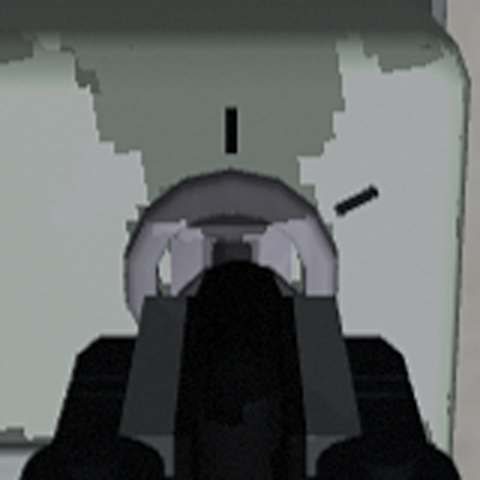

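Emit:
move_arm(targets=[[[0,0,-0.0015,0,0],[0,0,0,0.008,0],[0,0,0,0.008,0],[0,0,0,0.005,0],[0,0,0,0,0]]])

```text
time: 8.25
tool_pos: [0.4384, -0.249, 0.1395]
tool_rot: [-0.0, 0.067, 0.998, 0.0]
contact_force: [0.8, 0.1, 0.8]
gripper_width: 0.109
grasp_force: 59.6
```

Emit:
move_arm(targets=[[[0,0,0,0.008,0],[0,0,0,0.007,0],[0,0,0,0.006,0],[0,0,0,0.004,0],[0,0,0,0,0]]])

```text
time: 8.67
tool_pos: [0.4393, -0.2491, 0.1248]
tool_rot: [0.001, 0.067, 0.998, 0.0]
contact_force: [5.3, 1.9, -0.8]
gripper_width: 0.104
grasp_force: 59.5
```

Emit:
move_arm(targets=[[[0,-0.001,0,0.002,0],[0,0,0,0.002,0],[0,0,0,0,0],[0,0,0,0,0]]])

```text
time: 9.0
tool_pos: [0.4395, -0.2492, 0.1235]
tool_rot: [0.0, 0.067, 0.998, 0.0]
contact_force: [1.8, 4.0, 7.1]
gripper_width: 0.102
grasp_force: 60.6
```

Emit:
move_arm(targets=[[[0,0,0.001,0,0.9],[0,0,0,0,0.9],[0,0,0,0,0.9],[0,0,0,0,0.9],[0,0,0,0,0.9]]])

```text
time: 9.42
tool_pos: [0.4397, -0.2487, 0.1236]
tool_rot: [0.001, 0.3, 0.954, 0.0]
contact_force: [2.5, 3.8, 6.0]
gripper_width: 0.104
grasp_force: 60.4
```

Emit:
move_arm(targets=[[[0,0,0,0,0.9],[0,0,0,0,0.9],[0,0,0,0,0.9],[0,0,0,0,0.9],[0,0,0,0,0.9]]])

```text
time: 9.83
tool_pos: [0.44, -0.2485, 0.1236]
tool_rot: [0.001, 0.514, 0.858, 0.001]
contact_force: [4.7, 4.3, 5.7]
gripper_width: 0.103
grasp_force: 60.3
```

Emit:
move_arm(targets=[[[0,0,0,0,0.9],[0,0,0,0,0.9],[0,0,0,0,0.9],[0,0,0,0,0.7],[0,0,0,0,0]]])

```text
time: 10.25
tool_pos: [0.4401, -0.2486, 0.1236]
tool_rot: [0.001, 0.657, 0.754, 0.001]
contact_force: [5.0, 3.4, 5.1]
gripper_width: 0.104
grasp_force: 60.3
```

Run:
```python
from h import *
s=state();r=s['tool_rot'];print(np.degrees(2*np.arctan2(r[2],r[1])),s['ft_torque'],s['contact_force'],s['tool_pos'],s['joint_pos'])
```

```text
97.81720384794534 [ 0.76967376 -0.73258377 -0.03019684] [4.99021298 3.41409724 5.13090087] [ 0.44012833 -0.24857821  0.12357905] [-6.62292174e-01 -1.15201783e-01  2.00745543e+00  1.74629186e-03
  1.24726842e+00 -7.99281575e-01]
```

Emit:
move_arm(targets=[[[0,0,0,0,0.4],[0,0,0,0,0.3],[0,0,0,0,0]]])

```text
time: 10.5
tool_pos: [0.4402, -0.2486, 0.1236]
tool_rot: [0.001, 0.684, 0.73, 0.001]
contact_force: [4.1, 4.0, 4.8]
gripper_width: 0.108
grasp_force: 60.2
```

Run:
```python
from h import *
s=state();r=s['tool_rot'];print(np.degrees(2*np.arctan2(r[2],r[1])),s['ft_torque'],s['contact_force'],s['tool_pos'])
```

```text
93.71009893151897 [ 0.71250375 -0.81555632  0.01778254] [4.12980441 4.01400248 4.83067635] [ 0.4401899  -0.24864639  0.12356116]
```

Emit:
move_arm(targets=[[[70,0,0,0,0],[70,0,0,0,0],[70,0,0,0,0],[70,0,0,0,0],[70,0,0,0,0]]])

```text
time: 10.92
tool_pos: [0.4385, -0.2486, 0.1219]
tool_rot: [-0.001, 0.684, 0.73, -0.0]
contact_force: [0.4, 0.0, 0.5]
gripper_width: 0.7
grasp_force: 0.0
```

Emit:
move_arm(targets=[[[70,0,0,-0.02,0],[70,0,0,-0.05,0],[70,0,0,-0.06,0],[70,0,0,-0.06,0],[70,0,0,-0.02,0]]])

```text
time: 11.33
tool_pos: [0.4409, -0.2501, 0.2561]
tool_rot: [0.005, 0.683, 0.73, 0.0]
contact_force: [0.3, -0.2, 0.8]
gripper_width: 0.701
grasp_force: 0.0
```

Emit:
move_arm(targets=[[[70,0,0,0,0]]])

```text
time: 11.42
tool_pos: [0.4409, -0.2501, 0.2546]
tool_rot: [0.005, 0.684, 0.73, 0.0]
contact_force: [0.3, -0.8, 0.2]
gripper_width: 0.705
grasp_force: 0.0
```

Run:
```python
from h import *
s=state();c=get_calibration('wrist');a=save('wrist','w6')
u,v=map(int,proj(c,(.439,-.2476,.086)));print(u,v,s['tool_pos'])
x0=max(0,u-110);y0=max(0,v-100)
cv2.imwrite('pics/c6.png',cv2.convertScaleAbs(cv2.resize(a[y0:y0+200,x0:x0+220],None,fx=3,fy=3,interpolation=2),alpha=1.3)[:,:,::-1])
print(proj(c,(.439,-.2476,.126)))
```

```text
317 215 [ 0.44090537 -0.25012856  0.25462652]
(np.float64(317.4234466780841), np.float64(231.44075762983476))
```

View pics/c6.png

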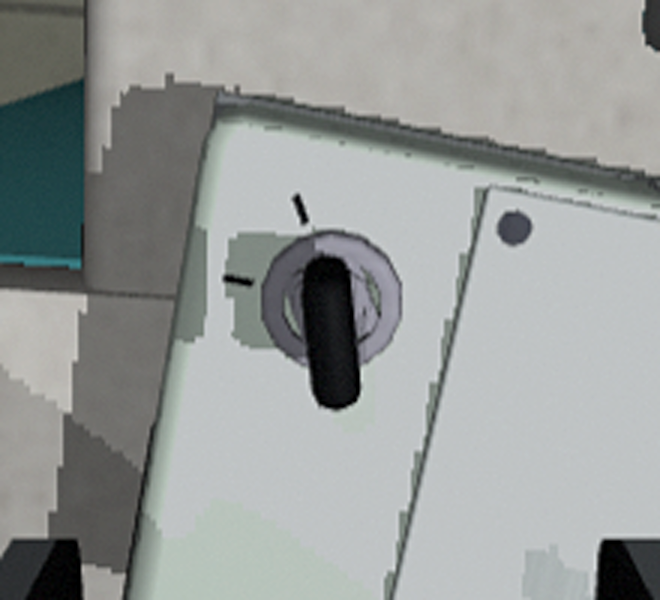

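The key grip's axis is about 75° from the off tick, 14–15° past the 60° tick. That matches the slot play, so the cylinder is at its stop. Next, the block.

Emit:
move_arm(targets=[[[90,0.019,0.002,0,-1],[90,0.018,0.004,0,-1],[90,0.018,0.006,0,-1],[90,0.017,0.008,0,-1],[90,0.016,0.01,0,-1]]])

```text
time: 11.88
tool_pos: [0.4409, -0.1911, 0.2457]
tool_rot: [-0.002, 0.469, 0.883, 0.0]
contact_force: [-0.2, 0.4, -0.0]
gripper_width: 0.901
grasp_force: 0.0
```

Emit:
move_arm(targets=[[[90,0.015,0.011,0,-1],[90,0.014,0.013,0,-1],[90,0.012,0.014,0,-1],[90,0.011,0.015,0,-1],[90,0.009,0.016,0,-1]]])

```text
time: 12.3
tool_pos: [0.4437, -0.1353, 0.2457]
tool_rot: [-0.002, 0.225, 0.974, 0.0]
contact_force: [-0.1, 0.1, -0.4]
gripper_width: 0.905
grasp_force: 0.0
```

Emit:
move_arm(targets=[[[90,0.007,0.017,0,-1],[90,0.005,0.018,0,-1],[90,0.004,0.018,0,-1],[90,0.002,0.019,0,-1],[90,0,0.019,0,-1]]])

```text
time: 12.72
tool_pos: [0.4465, -0.0794, 0.2457]
tool_rot: [-0.002, -0.035, 0.999, 0.001]
contact_force: [0.1, -0.4, 1.3]
gripper_width: 0.903
grasp_force: 0.0
```

Emit:
move_arm(targets=[[[90,-0.002,0.019,0,-1],[90,-0.004,0.018,0,-1],[90,0,0,0,-0.4],[90,0,0,0,0],[90,0,0,0,0]]])

```text
time: 13.13
tool_pos: [0.4478, -0.0575, 0.2465]
tool_rot: [-0.002, -0.157, 0.988, 0.001]
contact_force: [0.6, 0.9, 0.1]
gripper_width: 0.903
grasp_force: 0.0
```

```bash
cat > d.py <<'E'
from h import *
import sys
X=np.array([float(a) for a in sys.argv[1:4]]);yt=float(sys.argv[4])
s=state();r=s['tool_rot'];y=2*np.arctan2(r[2],r[1]);d=X-s['tool_pos'];dy=(np.degrees(y)-yt+180)%360-180
print('pos',s['tool_pos'].round(4) if hasattr(s['tool_pos'],'round') else s['tool_pos'],'yaw',np.degrees(y),'F',np.round(s['contact_force'],1),'M',np.round(s['ft_torque'],2),'j',np.round(s['joint_pos'],2),s['time'])
print('frac',np.round([(d[0]*np.cos(y)+d[1]*np.sin(y))/.6,(d[0]*np.sin(y)-d[1]*np.cos(y))/.6,-d[2]/.6,dy/6],4))
E
python3 d.py .4512 -.0584 .040 198.3
```

```text
pos [ 0.4478 -0.0575  0.2465] yaw 198.09874475693613 F [0.6 0.9 0.1] M [ 0.01  0.03 -0.02] j [-0.29 -0.38  2.01 -0.    1.51 -2.18] 13.1333
frac [-0.0049 -0.0031  0.3442 -0.0335]
```

Emit:
move_arm(targets=[[[90,-0.005,-0.003,0.05,0],[90,0,0,0.05,0],[90,0,0,0.05,0],[90,0,0,0.05,0],[90,0,0,0.04,0]]])

```text
time: 13.55
tool_pos: [0.4504, -0.0585, 0.1012]
tool_rot: [-0.002, -0.157, 0.988, 0.001]
contact_force: [-0.4, 0.2, -0.8]
gripper_width: 0.904
grasp_force: 0.0
```

```bash
python3 d.py .4512 -.0584 .040 198.3; python3 -c "
from h import *
save('wrist','w7')"
```

```text
pos [ 0.4504 -0.0585  0.1012] yaw 198.04702346757793 F [-0.4  0.2 -0.8] M [ 0.04 -0.02 -0.04] j [-0.29 -0.22  2.14 -0.    1.22 -2.18] 13.55
frac [-0.0013 -0.0002  0.102  -0.0422]
```

View pics/w7.png

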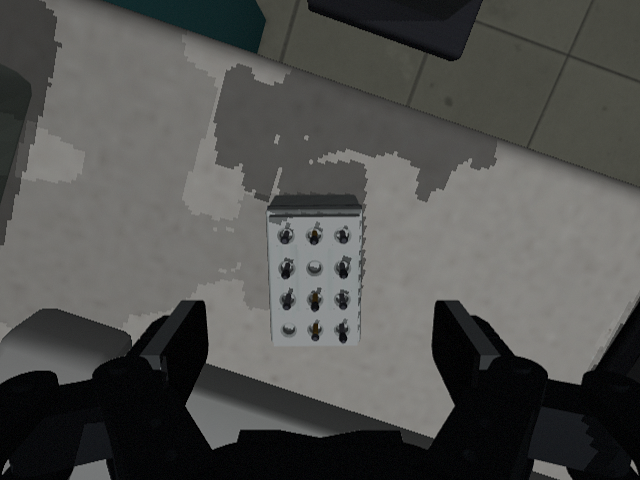

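The block sits square between the fingers, centred at column 315 against 320 for the jaws. Now down, and close.

Emit:
move_arm(targets=[[[90,-0.001,-0.002,0.035,0],[90,0,0,0.035,0],[90,0,0,0.022,0],[90,0,0,0.01,0],[30,0,0,0,0]]])

```text
time: 14.02
tool_pos: [0.4518, -0.0594, 0.042]
tool_rot: [-0.002, -0.157, 0.988, 0.001]
contact_force: [0.1, -0.1, -0.3]
gripper_width: 0.78
grasp_force: 0.0
```

Emit:
move_arm(targets=[[[0,0,0,0,0],[0,0,0,0,0],[0,0,0,0,0],[0,0,0,0,0],[0,0,0,0,0]]])

```text
time: 14.43
tool_pos: [0.4544, -0.0599, 0.0449]
tool_rot: [0.001, -0.158, 0.987, -0.001]
contact_force: [0.4, 0.7, 5.9]
gripper_width: 0.477
grasp_force: 63.1
```

Emit:
move_arm(targets=[[[0,0,0,0,0],[0,0,0,0,0],[0,0,0,0,0]]])

```text
time: 14.68
tool_pos: [0.4544, -0.0599, 0.0449]
tool_rot: [0.001, -0.158, 0.987, -0.001]
contact_force: [-0.7, -1.1, 6.0]
gripper_width: 0.477
grasp_force: 63.2
```

```bash
python3 d.py .4512 -.0584 .040 198.3
```

```text
pos [ 0.4544 -0.0599  0.0449] yaw 198.15513720956667 F [-0.7 -1.1  6. ] M [ 0.08  0.1  -0.03] j [-0.29 -0.11  2.16 -0.    1.1  -2.18] 14.6833
frac [ 0.0042  0.0041  0.0082 -0.0241]
```

Emit:
move_arm(targets=[[[0,0,0,-0.03,0],[0,0,0,-0.06,0],[0,0,0,-0.06,0],[0,0,0,-0.06,0],[0,0,0,-0.05,0]]])

```text
time: 15.1
tool_pos: [0.4528, -0.0594, 0.2013]
tool_rot: [0.0, -0.158, 0.987, -0.0]
contact_force: [0.2, -0.0, -2.3]
gripper_width: 0.476
grasp_force: 62.3
```

Emit:
move_arm(targets=[[[0,0.019,-0.057,0,0],[0,0.019,-0.057,0,0],[0,0.019,-0.057,0,0],[0,0.019,-0.057,0,0],[0,0.019,-0.057,0,0]]])

```text
time: 15.52
tool_pos: [0.4514, -0.241, 0.1986]
tool_rot: [-0.0, -0.158, 0.987, 0.0]
contact_force: [0.4, 0.1, -2.3]
gripper_width: 0.473
grasp_force: 62.2
```

Emit:
move_arm(targets=[[[0,0.018,-0.056,0,0],[0,0.018,-0.056,0,0],[0,0,0,0,1],[0,0,0,0,1],[0,0,0,0,1]]])

```text
time: 15.93
tool_pos: [0.4518, -0.3107, 0.1981]
tool_rot: [-0.001, 0.002, 1.0, 0.001]
contact_force: [0.0, 0.6, -2.4]
gripper_width: 0.478
grasp_force: 62.4
```

Emit:
move_arm(targets=[[[0,0,0,0,1],[0,0,0,0,0.3],[0,0,0,0,0],[0,0,0,0,0]]])

```text
time: 16.27
tool_pos: [0.4522, -0.31, 0.1985]
tool_rot: [-0.001, 0.066, 0.998, 0.0]
contact_force: [0.0, -0.0, -2.4]
gripper_width: 0.475
grasp_force: 62.4
```

```bash
python3 d.py .5201 -.3098 .129 172.34
```

```text
pos [ 0.4522 -0.31    0.1985] yaw 172.42162164623394 F [ 0.  -0.  -2.4] M [ 0.01 -0.02  0.  ] j [-0.74 -0.09  1.85 -0.    1.38 -2.18] 16.2667
frac [-0.1121  0.0153  0.1159  0.0136]
```

Emit:
move_arm(targets=[[[0,-0.037,0.005,0,0.01],[0,-0.037,0.005,0,0],[0,-0.038,0.005,0,0],[0,0,0,0.03,0],[0,0,0,0.03,0]]])

```text
time: 16.68
tool_pos: [0.5223, -0.3108, 0.1643]
tool_rot: [0.001, 0.066, 0.998, -0.001]
contact_force: [-1.0, 0.3, -3.7]
gripper_width: 0.474
grasp_force: 62.5
```

Emit:
move_arm(targets=[[[0,0,0,0.025,0],[0,0,0,0.015,0],[0,0,0,0,0],[0,0,0,0,0]]])

```text
time: 17.02
tool_pos: [0.5201, -0.3102, 0.1388]
tool_rot: [-0.0, 0.067, 0.998, 0.0]
contact_force: [-0.5, -0.8, -2.0]
gripper_width: 0.474
grasp_force: 62.3
```

```bash
python3 d.py .5201 -.3098 .129 172.34; python3 -c "
from h import *
save('wrist','w8')"
```

```text
pos [ 0.5201 -0.3102  0.1388] yaw 172.32105834088915 F [-0.5 -0.8 -2. ] M [-0.04  0.   -0.04] j [-0.66  0.11  1.76 -0.    1.28 -2.1 ] 17.0167
frac [ 0.0001  0.0007  0.0164 -0.0032]
```

View pics/w8.png

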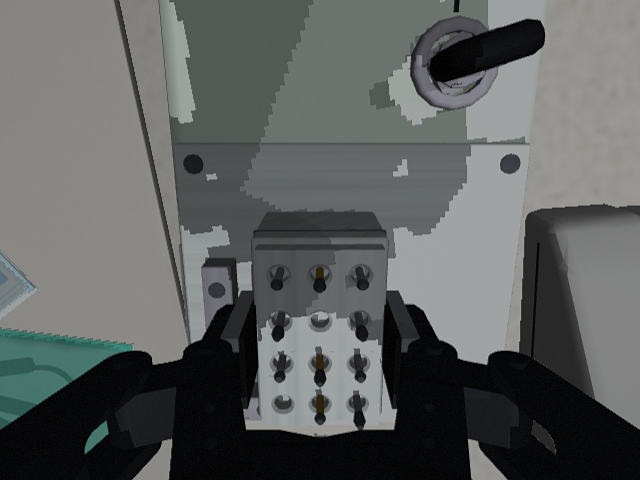

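The block hangs square over the table with the long fence to its left, about 10 mm above the surface.

Emit:
move_arm(targets=[[[0,0,0,0.007,0],[0,0,0,0.005,0],[0,0,0,0,0],[0,0,0,0,0]]])

```text
time: 17.4
tool_pos: [0.5204, -0.3105, 0.1322]
tool_rot: [0.0, 0.067, 0.998, -0.0]
contact_force: [-0.0, -0.0, -2.2]
gripper_width: 0.471
grasp_force: 62.3
```

Emit:
move_arm(targets=[[[0,0,0,0.002,0],[0,0,0,0.001,0],[0,0,0,0,0],[0,0,0,0,0]]])

```text
time: 17.73
tool_pos: [0.5204, -0.3104, 0.1303]
tool_rot: [0.0, 0.067, 0.998, 0.0]
contact_force: [0.0, -0.0, -2.2]
gripper_width: 0.474
grasp_force: 62.3
```

Emit:
move_arm(targets=[[[0,0,0,0.0015,0],[0,0,0,0,0],[0,0,0,0,0]]])

```text
time: 17.98
tool_pos: [0.5204, -0.3104, 0.1294]
tool_rot: [-0.0, 0.067, 0.998, 0.0]
contact_force: [0.1, -0.9, -2.3]
gripper_width: 0.478
grasp_force: 62.3
```

Emit:
move_arm(targets=[[[0,0,0,0.001,0],[0,0,0,0,0],[0,0,0,0,0]]])

```text
time: 18.23
tool_pos: [0.5205, -0.3105, 0.1291]
tool_rot: [0.0, 0.067, 0.998, -0.0]
contact_force: [-0.8, 0.8, -0.2]
gripper_width: 0.478
grasp_force: 62.4
```

Emit:
move_arm(targets=[[[0,-0.007,-0.005,0,0],[0,-0.007,-0.005,0,0],[0,-0.006,-0.003,0,0],[0,0,0,0,0],[0,0,0,0,0]]])

```text
time: 18.65
tool_pos: [0.5318, -0.3205, 0.1291]
tool_rot: [0.001, 0.067, 0.998, -0.001]
contact_force: [1.2, -0.7, 0.1]
gripper_width: 0.472
grasp_force: 62.6
```

```bash
python3 d.py .5360 -.3261 .129 172.34
```

```text
pos [ 0.5318 -0.3205  0.1291] yaw 172.29204193706013 F [ 1.2 -0.7  0.1] M [-0.2  -0.09 -0.05] j [-0.66  0.15  1.73 -0.    1.26 -2.1 ] 18.65
frac [-0.0081 -0.0084  0.0001 -0.008 ]
```

Emit:
move_arm(targets=[[[0,-0.003,-0.003,0,0],[0,-0.002,-0.003,0,0],[0,-0.002,-0.002,0,0],[0,0,0,0,0],[0,0,0,0,0]]])

```text
time: 19.07
tool_pos: [0.5344, -0.3241, 0.1291]
tool_rot: [-0.001, 0.067, 0.998, 0.001]
contact_force: [-3.8, 4.1, 5.0]
gripper_width: 0.477
grasp_force: 63.1
```

```bash
python3 d.py .5360 -.3261 .129 172.34
```

```text
pos [ 0.5344 -0.3241  0.1291] yaw 172.3129750358196 F [-3.8  4.1  5. ] M [ 0.77  0.61 -0.01] j [-0.66  0.16  1.72  0.    1.27 -2.1 ] 19.0667
frac [-0.0032 -0.0029  0.0002 -0.0045]
```

Emit:
move_arm(targets=[[[0,-0.002,-0.002,-0.0005,0],[0,-0.001,-0.002,0,0],[0,0,0,0,0],[0,0,0,0,0]]])

```text
time: 19.4
tool_pos: [0.5355, -0.3261, 0.1292]
tool_rot: [-0.002, 0.067, 0.998, 0.002]
contact_force: [-5.4, 6.4, 4.4]
gripper_width: 0.475
grasp_force: 63.2
```

```bash
python3 d.py .5360 -.3261 .129 172.34
```

```text
pos [ 0.5355 -0.3261  0.1292] yaw 172.3199390590956 F [-5.4  6.4  4.4] M [ 1.09  0.68 -0.01] j [-0.67  0.17  1.71  0.    1.27 -2.1 ] 19.4
frac [-0.0008  0.      0.0003 -0.0033]
```

Emit:
move_arm(targets=[[[0,-0.002,-0.002,-0.0004,0],[0,-0.001,-0.001,0,0],[0,0,0,0,0],[0,0,0,0,0]]])

```text
time: 19.73
tool_pos: [0.5362, -0.3271, 0.1292]
tool_rot: [-0.003, 0.067, 0.998, 0.003]
contact_force: [-8.7, 10.3, 8.6]
gripper_width: 0.476
grasp_force: 63.7
```

```bash
python3 d.py .5360 -.3261 .129 172.34
```

```text
pos [ 0.5362 -0.3271  0.1292] yaw 172.32166510531965 F [-8.7 10.3  8.6] M [ 1.6   1.28 -0.03] j [-0.67  0.17  1.7   0.    1.27 -2.1 ] 19.7333
frac [ 0.0006  0.0015  0.0004 -0.0031]
```

Emit:
move_arm(targets=[[[0,-0.002,-0.001,-0.001,0],[0,-0.001,0,0,0],[0,0,0,0,0],[0,0,0,0,0]]])

```text
time: 20.07
tool_pos: [0.5364, -0.3272, 0.1293]
tool_rot: [-0.005, 0.067, 0.998, 0.004]
contact_force: [-12.7, 11.9, 10.2]
gripper_width: 0.475
grasp_force: 63.9
```

```bash
python3 d.py .5360 -.3261 .129 172.34
```

```text
pos [ 0.5364 -0.3272  0.1293] yaw 172.3259748616027 F [-12.7  11.9  10.2] M [ 1.99  2.09 -0.05] j [-0.67  0.17  1.7   0.    1.28 -2.1 ] 20.0667
frac [ 0.0009  0.0016  0.0005 -0.0023]
```

Emit:
move_arm(targets=[[[0,-0.001,-0.0005,-0.001,0],[0,0,0,0,0],[0,0,0,0,0],[0,0,0,0,0]]])

```text
time: 20.4
tool_pos: [0.5365, -0.3272, 0.1294]
tool_rot: [-0.006, 0.067, 0.998, 0.005]
contact_force: [-14.6, 12.2, 9.9]
gripper_width: 0.481
grasp_force: 63.8
```

```bash
python3 d.py .5360 -.3261 .129 172.34
python3 - <<'E'
from h import *
s=get_calibration('scene');a=save('scene','s9');u,v=map(int,proj(s,(.5334,-.3258,.11)))
w=save('wrist','w9')
cv2.imwrite('pics/c9.png',cv2.hconcat([cv2.resize(a[v-45:v+45,u-45:u+45],(400,400),interpolation=2),cv2.resize(w[150:470,160:480],(400,400))])[:,:,::-1])
E
```

```text
pos [ 0.5365 -0.3272  0.1294] yaw 172.32735573120814 F [-14.6  12.2   9.9] M [ 2.05  2.3  -0.04] j [-0.67  0.18  1.7   0.    1.28 -2.1 ] 20.4
frac [ 0.0011  0.0017  0.0007 -0.0021]
```

View pics/c9.png

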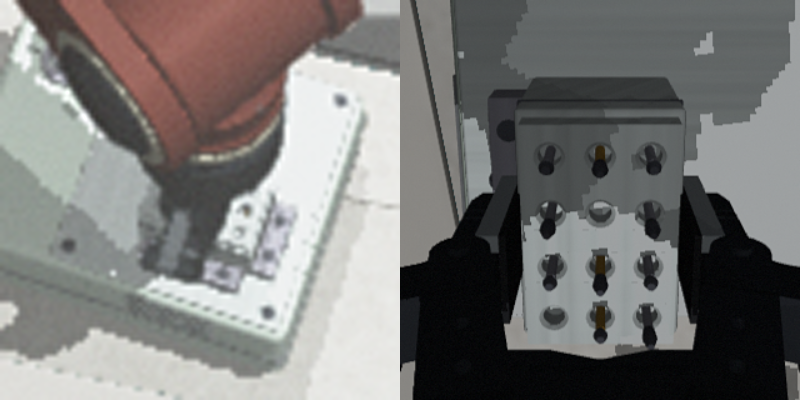

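The block is against both fences. Pushing 0.6 mm further only raised the force to about 16 N on the end fence and 10 N on the long fence, and the tool did not move. Handing in.

```bash
python3 -c "
from plant import job
print(job.job_done())"
```

```text
the job is handed in; nothing more can be done
None
```

I handed the job in at about 20.5 s of the 67 s allowed. The key is fully down in the switch and turned to its stop. The block is still held in the corner with about 16 N on the end fence and 10 N on the long fence. I judged this from forces, tool position and pictures; the hand-in returned no verdict.

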